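# Fetch the tube rack from behind the reagent bottles

### The arm

A 6-joint arm with a two-finger parallel gripper is mounted at the origin on the work surface. World frame = base frame: x ahead of the robot, y to its left, z up, the work surface at z = 0. Lengths are in m, angles in rad, forces in N, time in s.
With the tool pointing down it reaches from about 0.35 to 0.85 m from the base axis. Payload 8.1 kg.
Tool frame: the origin (TCP) lies between the finger pads; the fingertips stand 11 mm ahead of it and the grasp point (between the pads) lies 8 mm behind it (tips_ahead is the z of the fingertips in the tool frame, in m); z points along the fingers, y is the line along which they close (so a half turn about z gives the same grasp; the last joint's range is limited). The gripper opens to 93 mm and grips with 3 to 60 N. Pads are 15 mm wide; open, the fingers measure 128 mm over their backs; the gripper's body (75 mm by 188 mm) begins 65 mm behind the grasp point.
Start: joints at [1.026, 0.13, 1.488, -0, 1.523, -0.085], TCP at [0.266, 0.538, 0.23] pointing down, gripper open.
Joint ranges: [-2.96, 2.96], [-0.89, 2.26], [0.02, 2.5], [-1.34, 4.48], [0, 2.73], [-2.66, 2.66]. Speed limits (rad/s): [2.39, 2.39, 2.79, 3.14, 3.14, 3.14].

### API

Orientations are given as a rotation vector (axis times angle).
In Python, from plant import read_state, read_camera, close_job, tips_ahead gives the robot as it stands. The module is installed in compiled form; this text tells all that it offers.
- The arm moves only by the tool move_arm, never from a script. Its argument "plan" is a list of rows, each a list of 7 numbers: the turn, a rotation vector about the tool's x, y, z in units of 6 degrees (1.0 is 6 degrees), then the shift along the tool's x, y, z in units of 25 mm (1.0 is 25 mm), then the finger opening in mm, from 0 to 93. A call has exactly 10 rows; each row shifts and turns the commanded pose from where the row before left it, along the tool's axes as they then stand; what a row does not reach is not made up. A row lasts 1/10 s, in which the tool goes at most 50 mm and 8.59 degrees, less where a joint would pass 70% of its speed; a pose out of reach is approached as far as the arm can. A call is refused whole if a number of a shift passes 1 or a number of a turn 1, either way. A call with a gripper value outside its range is refused whole. The fingers move at their own pace and stop on an object; "force" is the grip in N (left out, the last holds). Time passes only in rows, so rows that do not move let the fingers close, or fill a call up. It gives the time, the measured TCP pose, the force, the opening and the grip force at its end, in the units of the state.
- read_state(): the state, without advancing time (a new reading comes with each control period).
- read_camera(name): name is "scene" or "top"; returns a dict with "frame" (480x640x3 uint8, red, green, blue), "z_map" (480x640 float32, m along the optical axis (not along the pixel's ray), 0 where there is no reading), "fx", "fy", "cx", "cy" (pixels), "distortion" ([k1, k2, p1, p2, k3] as OpenCV has them; the pictures are not rectified), "rvec" (rotation vector, rad) and "tvec" (3), from world to camera coordinates, as OpenCV has them. Camera axes: x right, y down, z forward; pixel columns grow to the right and rows downward; lengths in m; the calibration is good to about 2 mm. A picture is of the moment at which its call begins.
- close_job(): hands the job in; it is judged then, once.
The state is a dict: "t": time; "q": joint angles; "dq": joint speeds; "joint_torque": joint torques, N m; "tool_pos": TCP position; "orientation": TCP orientation; "force": force on the tool from outside, world axes, zero at the start; "wrist_torque": the same for the moment, N m; "opening": finger opening in m; "gripper_force": force on a finger pad.
Only numpy, scipy, OpenCV 4.12 (cv2) and the standard library are available. Lean on these libraries where they do the work, as an engineer would, in place of code of your own. Each camera call takes 0.05 s, during which the arm holds its last target. There are 200 camera calls.

### The job

The yellow microtube rack stands behind the three amber reagent containers in the grey tray: first move all three containers out of the way into the steel tray, then fetch the rack and set it centred and lengthways on the blue bench pad, and then put each container back on the very spot in the grey tray that it came from. Keep the containers and the rack upright, set them down rather than drop them, and leave the timer and the dropper bottle where they are.

Things in the scene. Friction and masses are not known exactly. Their poses are not given: they have to be found in the camera images.
- tall_bottle: The tallest container: round amber bottle, body 62 mm across up to 88 mm, sloping shoulder, narrow neck, white round screw cap 47 mm across from 117 to 145 mm above its underside (145 mm high in all), about 0.25 to 0.5 kg. Easily held by the cap from above. Starts on a spot of the grey tray. Loose. Origin: centre of the underside, z up.
- square_bottle: The square container: amber bottle with a 58 x 58 mm square body up to 78 mm, short neck, white round screw cap 40 mm across from 96 to 120 mm above its underside (120 mm high in all), about 0.2 to 0.4 kg. Easily held by the cap from above. Starts on a spot of the grey tray. Its turn about the vertical does not matter. Loose. Origin: centre of the underside, z up.
- jar: The squat container: round wide-mouth amber jar 62 mm across, white lid 61 mm across from 78 to 100 mm above its underside (100 mm high in all), about 0.2 to 0.4 kg. Easily held by the lid from above. Starts on a spot of the grey tray. Loose. Origin: centre of the underside, z up.
- tube_rack: Yellow microtube rack with a few closed white microtubes in its holes (they do not come out), 58 mm (its x) by 204 mm (its y), 45 mm high, tube lids to 50 mm; 0.13 to 0.23 kg. Held across its 58 mm width near its middle. In the grey tray at tray x = +28 mm, y = 0, its axes along the tray's, 8 mm behind the containers, too close for a finger. Loose. Origin: centre of the underside, z up.
- reagent_tray: Grey shallow reagent tray, fixed for the episode, outer 170 mm (x) by 264 mm (y), rim 15 mm high, walls 3 mm, floor 3 mm above its origin. Three dark flush non-slip discs of 68 mm mark the container spots, at tray x = -40 mm and y = -84, 0 and +84 mm; which container is on which spot changes. Origin: centre of the underside, x towards the side with the rack, z up.
- steel_tray: Empty shallow stainless tray, fixed for the episode, outer 240 mm (x) by 190 mm (y), rim 20 mm high, walls 3 mm, floor 3 mm above its origin; to the left or the right of the grey tray. It holds all three containers if they are spread out, for example at tray (x, y) = (-58, -35), (+58, -35) and (0, +42) mm. Origin: centre of the underside, z up.
- bench_pad: Blue bench pad, fixed, 280 mm (x) by 160 mm (y), 2 mm thick, on the other side of the grey tray from the steel tray. The rack's long side (its y) goes along the pad's long side (its x), either way round, in the middle. Origin: centre of the underside, z up.
- timer: Bystander: flat white bench timer, 60 x 66 mm, 18 mm thick, loose on the bench close in front of the grey tray (nearer the robot). Not to be moved. Origin: centre of the underside.
- dropper: Bystander: small white dropper bottle with a black nozzle, 29 mm across, 76 mm high, loose on the bench close in front of the grey tray (nearer the robot). Not to be moved. Origin: centre of the underside.
There are look-alikes about, which are no part of the job. Leave any green, pink or purple look-alike of the tall_bottle alone.

How it is judged:
By the outcome, as a careful person would: the job done as asked, in the order asked, and still so for the second after the job is handed in, with the robot touching nothing.
It also fails if it takes over 141 s, if anything falls off the work surface, if the arm or the gripper's body presses on something with over 40 N, if the wrist force passes 120 N, or if a joint passes its speed limit or range.

## Working session

There is one attempt and no reset: what is moved stays moved. The work goes in short steps, Python scripts to look and compute and a tool call to move; the robot and the scene stay as the last step left them, time stands still between calls to the robot, and variables do not carry over. Pictures are saved under pics/ and viewed, at most 14 in all, crops included, and the job is handed in when it is done.

Besides the shell and the picture viewer there is one more tool, called after "Call:" as a command line: name --pt "numbers of a row" for each row, then --argument value for the rest. move_arm: Moves the arm, as the interface text tells. Its arguments: {"type":"object","properties":{"plan":{"type":"array","items":{"type":"array","items":{"type":"number"}}},"force":{"type":"number"}},"required":["plan"]}

```bash
mkdir -p pics
cat > h.py <<'E'
import numpy as np, cv2
from scipy.spatial.transform import Rotation as R
from plant import read_state, read_camera, close_job, tips_ahead
def cam(n):
    c=read_camera(n); c['K']=np.array([[c['fx'],0,c['cx']],[0,c['fy'],c['cy']],[0,0,1.]]); c['D']=np.array(c['distortion'],float)
    c['Rm']=cv2.Rodrigues(np.array(c['rvec'],float))[0]; c['tv']=np.array(c['tvec'],float).ravel(); return c
def save(c,name,box=None,s=1):
    f=c['frame'][:,:,::-1]
    if box: f=f[box[1]:box[3],box[0]:box[2]]
    cv2.imwrite('pics/'+name,cv2.resize(f,None,fx=s,fy=s,interpolation=cv2.INTER_CUBIC))
def onplane(c,px,z):
    u=cv2.undistortPoints(np.array(px,float).reshape(-1,1,2),c['K'],c['D']).reshape(-1,2)
    d=np.c_[u,np.ones(len(u))]@c['Rm']; o=-c['Rm'].T@c['tv']
    return o+d*((z-o[2])/d[:,2])[:,None]
def cloud(c):
    v,u=np.mgrid[0:480,0:640]; n=cv2.undistortPoints(np.stack([u,v],-1).reshape(-1,1,2).astype(float),c['K'],c['D']).reshape(-1,2)
    z=c['z_map'].reshape(-1,1); return ((np.c_[n,np.ones(len(n))]*z-c['tv'])@c['Rm']).reshape(480,640,3)
def proj(c,P): return cv2.projectPoints(np.array(P,float).reshape(-1,3),np.array(c['rvec'],float),c['tv'],c['K'],c['D'])[0].reshape(-1,2)
E
python3 - <<'E'
from h import *
for n in('scene','top'):
    c=cam(n); save(c,n+'0.png'); print(n,-c['Rm'].T@c['tv'])
s=read_state(); print(s, tips_ahead)
print(R.from_rotvec(s['orientation']).as_matrix().round(3))
E
```

```text
scene [1.06481731 0.15912072 0.71446913]
top [0.48448422 0.02060624 0.93582776]
{'t': 0.1, 'q': array([ 1.02559639e+00,  1.31100039e-01,  1.48917963e+00,  3.82140581e-07,
        1.52301227e+00, -8.53839062e-02]), 'dq': array([-0.00059034, -0.00383891, -0.00207538,  0.00065802,  0.00013678,
        0.00095293]), 'joint_torque': array([ 1.05001487e-03, -5.61345077e+01, -4.93093693e+01,  7.70285237e-02,
        2.91584601e-02, -1.00060211e-04]), 'tool_pos': array([0.26597773, 0.53726043, 0.22867866]), 'orientation': array([-7.15810774e-01, -3.05841463e+00,  2.53703807e-03]), 'force': array([-0.28116336,  0.04023166, -0.74685803]), 'wrist_torque': array([ 0.01471423,  0.00764114, -0.01436284]), 'gripper_force': 0.0, 'opening': 0.09320356657629124} 0.011
[[-0.896  0.444 -0.001]
 [ 0.444  0.896 -0.001]
 [ 0.    -0.002 -1.   ]]
```

View pics/top0.png

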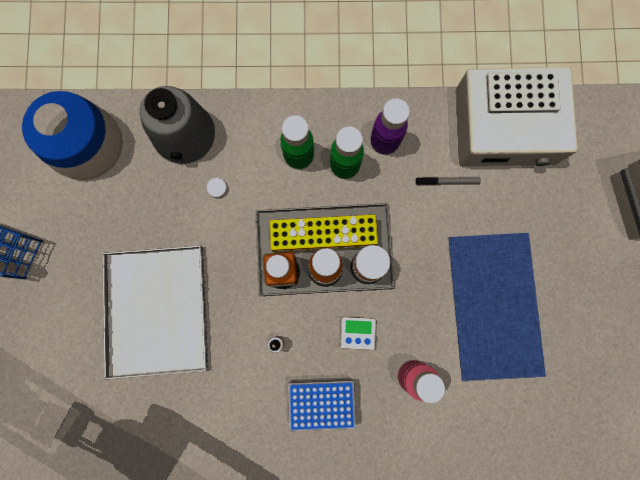

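View pics/scene0.png

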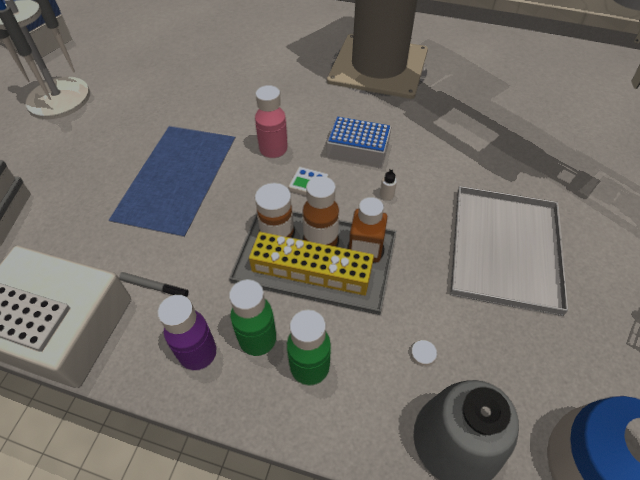

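Top view: the steel tray is on the left (about 156,312), and the pad on the right (about 497,307). The grey tray is in the middle, with the square bottle (278,266), tall bottle (326,262) and jar (372,262). The timer is at (358,333) and the dropper at (276,344). The look-alikes are green (297,140 and 347,150), purple (390,125) and pink (425,383). The amber round bottle at (326,262) in the tray is the tall bottle, because it is the only amber one with a narrow neck. I'll confirm that in an enlarged crop and measure.

Run:
```python
from h import *
c=cam('top'); save(c,'crop1.png',(240,190,440,310),4)
P=cloud(c); z=P[...,2]; f=c['frame'].astype(int)
np.set_printoptions(precision=4,suppress=True)
v,u=np.mgrid[0:480,0:640]
white=(f.min(-1)>130)&(f.max(-1)-f.min(-1)<40)
for n,(x,y,h) in dict(sq=(278,266,.123),tall=(326,262,.148),jar=(372,262,.103)).items():
    m=(abs(u-x)<28)&(abs(v-y)<28)&(abs(z-h)<.008)
    px=np.c_[u[m],v[m]].astype(float); (a,b),r=cv2.minEnclosingCircle(px.astype(np.float32))
    print(n,m.sum(),'zmed',np.median(z[m]),'circle',onplane(c,[(a,b)],h),(a,b),r,'mean',P[m].mean(0))
hsv=cv2.cvtColor(c['frame'],cv2.COLOR_RGB2HSV)
def rect(m,h,n):
    m=cv2.morphologyEx(m.astype(np.uint8),cv2.MORPH_CLOSE,np.ones((7,7)))
    k,l,s,_=cv2.connectedComponentsWithStats(m); i=1+s[1:,4].argmax(); q=np.argwhere(l==i)[:,::-1]
    w=onplane(c,q,h)[:,:2]; (ctr,wh,ang)=cv2.minAreaRect((w*1000).astype(np.float32)); print(n,ctr,wh,ang)
rect((abs(hsv[...,0].astype(int)-110)<12)&(hsv[...,1]>90)&(u>440)&(v>220)&(v<390),.002,'pad')
rect((abs(hsv[...,0].astype(int)-28)<6)&(hsv[...,1]>180)&(v>200)&(v<255)&(u>250)&(u<390),.048,'rack')
# tray rims via depth
for n,b,h in(('grey',(245,195,405,305),.015),('steel',(90,235,220,390),.020)):
    m=(u>b[0])&(u<b[2])&(v>b[1])&(v<b[3])&(abs(z-h)<.004)
    w=P[m][:,:2]; print(n,m.sum(),cv2.minAreaRect((w*1000).astype(np.float32)))
for n,x,y in(('dropper',276,344),('timer',358,333),('pink',425,385),('bluerack',322,405)):
    m=(abs(u-x)<35)&(abs(v-y)<30)&(z>.01)&(v>300); q=P[m]; print(n,q.min(0),q.max(0))
```

```text
sq 431 zmed 0.12322889334015417 circle [[0.5626 0.0952 0.123 ]] (277.1595764160156, 265.89007568359375) 11.892435073852539 mean [0.5623 0.0952 0.1232]
tall 602 zmed 0.1481693864451737 circle [[0.5664 0.0108 0.148 ]] (326.125, 261.75) 13.877351760864258 mean [0.5663 0.0109 0.1482]
jar 913 zmed 0.10317736476754444 circle [[ 0.57   -0.0728  0.103 ]] (372.8752136230469, 261.91436767578125) 17.12510108947754 mean [ 0.5702 -0.0725  0.1032]
pad (493.77423095703125, -321.936767578125) (278.85089111328125, 159.6549072265625) 2.6421315670013428
rack (634.1805419921875, 14.582107543945312) (57.99425506591797, 203.4163360595703) 2.7194652557373047
grey 793 ((606.7282104492188, 13.653518676757812), (170.4368438720703, 266.167236328125), 2.7055907249450684)
steel 874 ((488.61444091796875, 342.17315673828125), (241.15516662597656, 191.2427978515625), 3.9079525470733643)
dropper [0.41   0.0206 0.0122] [0.4845 0.1211 0.9358]
timer [ 0.4115 -0.084   0.011 ] [0.4845 0.0206 0.9358]
pink [ 0.3281 -0.1834  0.0101] [0.4845 0.0206 0.9358]
bluerack [ 0.2711 -0.0401  0.0104] [0.4845 0.082  0.9358]
```

View pics/crop1.png

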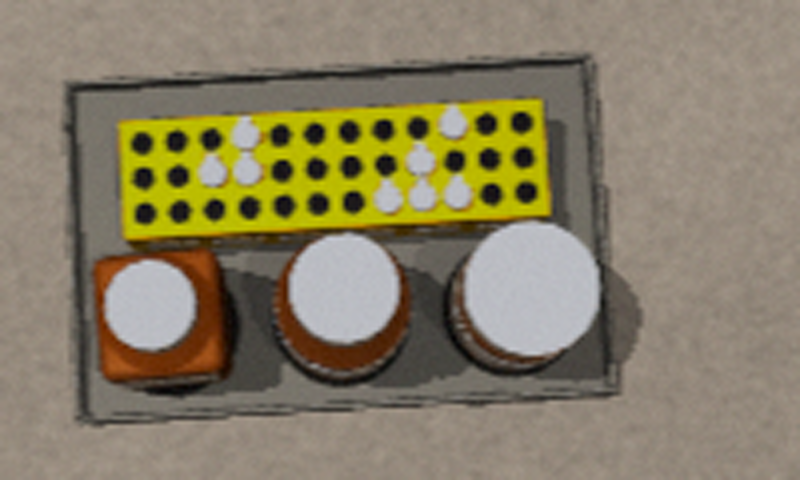

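The crop confirms the tall bottle: amber, round, and in the middle at crop (344,288), with the square bottle on its left and the jar on its right. The tray yaw is about 2.6°, so I turn the tool to match. The tool's x then equals the tray's y, and the tool's y equals the tray's x.

Call:
move_arm --pt "0 0 1 0 0 0 75" --pt "0 0 1 0 0 0 75" --pt "0 0 1 0 0 0 75" --pt "0 0 1 0 0 0 75" --pt "0 0 1 0 0 0 75" --pt "0 0 1 0 0 0 75" --pt "0 0 1 0 0 0 75" --pt "0 0 1 0 0 0 75" --pt "0 0 1 0 0 0 75" --pt "0 0 1 0 0 0 75" --force 30

```text
t: 1.15
tool_pos: [0.2661, 0.5375, 0.2292]
orientation: [2.154, 2.286, -0.001]
force: [-0.3, 0.0, -0.3]
opening: 0.0747
gripper_force: 0.0
```

Call:
move_arm --pt "0 0 0.17 0 0 0 75" --pt "0 0 0 -1 0.6 0 75" --pt "0 0 0 -1 0.6 0 75" --pt "0 0 0 -1 0.6 0 75" --pt "0 0 0 -1 0.6 0 75" --pt "0 0 0 -1 0.6 0 75" --pt "0 0 0 -1 0.6 0 75" --pt "0 0 0 -1 0.6 0 75" --pt "0 0 0 -1 0.6 0 75" --pt "0 0 0 -1 0.6 0 75"

```text
t: 2.15
tool_pos: [0.4119, 0.318, 0.2295]
orientation: [-2.167, -2.275, 0.0]
force: [0.3, 0.7, 0.5]
opening: 0.0751
gripper_force: 0.0
```

Call:
move_arm --pt "0 0 0 -1 0.6 0 65" --pt "0 0 0 -1 0.6 0 65" --pt "0 0 0 -1 0.6 0 65" --pt "0 0 0 -1 0.6 0 65" --pt "0 0 0 -1 0.6 0 65" --pt "0 0 0 -1 0.6 0 65" --pt "0 0 0 -1 0.6 0 65" --pt "0 0 0 -1 0.6 0 65" --pt "0 0 0 -1 0.6 0 65" --pt "0 0 0 -0.18 0.21 0 65"

```text
t: 3.15
tool_pos: [0.563, 0.0938, 0.2293]
orientation: [2.17, 2.271, -0.001]
force: [-0.4, 0.2, -0.7]
opening: 0.0652
gripper_force: 0.0
```

```bash
cat >> h.py <<'E'
def to(x,y,z=None):
    s=read_state(); M=R.from_rotvec(s['orientation']).as_matrix(); p=np.array(s['tool_pos'])
    d=np.array([x,y,p[2] if z is None else z])-p
    yaw=np.degrees(np.arctan2(M[1,1],M[0,1])); print('pos',p.round(4),'yaw',yaw.round(2),'tilt',M[:2,2].round(4),'units',(M.T@d/.025).round(2),'q',np.round(s['q'],2))
def spot(x,y,w='grey'):
    c,a={'grey':((.6065,.0130),2.6),'steel':((.4886,.3422),3.9),'pad':((.4938,-.3219),2.64)}[w]; a=np.radians(a)
    return c[0]+x*np.cos(a)-y*np.sin(a), c[1]+x*np.sin(a)+y*np.cos(a)
E
python3 - <<'E'
from h import *
to(.5625,.0952,.103)
for w,l in(('grey',[(-.04,-.084),(-.04,0),(-.04,.084),(.028,0)]),('steel',[(-.058,-.035),(.058,-.035),(0,.042)])):
    for p in l: print(w,p,np.round(spot(*p,w),4))
E
```

```text
pos [0.563  0.0938 0.2293] yaw 2.62 tilt [-0.0002 -0.0008] units [ 0.06 -0.02  5.05] q [ 0.08  0.05  1.57 -0.    1.52  0.03]
grey (-0.04, -0.084) [ 0.5704 -0.0727]
grey (-0.04, 0) [0.5665 0.0112]
grey (-0.04, 0.084) [0.5627 0.0951]
grey (0.028, 0) [0.6345 0.0143]
steel (-0.058, -0.035) [0.4331 0.3033]
steel (0.058, -0.035) [0.5488 0.3112]
steel (0, 0.042) [0.4857 0.3841]
```

Call:
move_arm --pt "0 0 0 0.06 0 1 65" --pt "0 0 0 0 0 1 65" --pt "0 0 0 0 0 1 65" --pt "0 0 0 0 0 1 65" --pt "0 0 0 0 0 0.6 65" --pt "0 0 0 0 0 0.4 65" --pt "0 0 0 0 0 0 30" --pt "0 0 0 0 0 0 30" --pt "0 0 0 0 0 0 30" --pt "0 0 0 0 0 0 30" --force 30

```text
t: 4.15
tool_pos: [0.5631, 0.0979, 0.1061]
orientation: [2.169, 2.271, 0.003]
force: [0.8, -0.2, 3.3]
opening: 0.0396
gripper_force: 30.0
```

Run:
```python
from h import *
to(.5625,.0952,.103); s=read_state(); print(s['force'],s['wrist_torque'])
c=cam('scene'); save(c,'s1.png',(220,120,420,320),3)
```

```text
pos [0.5631 0.0979 0.1061] yaw 2.64 tilt [0.0025 0.0002] units [-0.11 -0.03  0.12] q [ 0.08  0.14  1.7  -0.    1.29  0.04]
[ 0.83594319 -0.22201139  3.33916495] [-0.04748286 -0.00554475 -0.00654137]
```

View pics/s1.png

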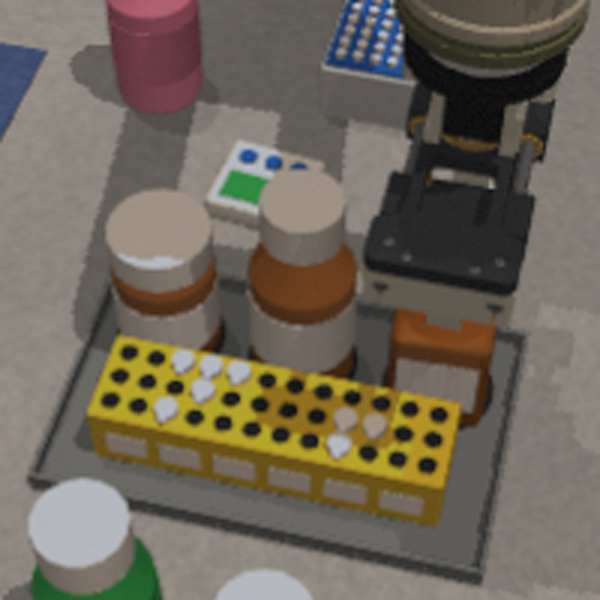

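The picture shows the square bottle's cap held at crop (440,300), with the other things undisturbed. Lifting it and carrying it to the steel tray.

Call:
move_arm --pt "0 0 0 0 0 -0.4 30" --pt "0 0 0 0 0 -0.8 30" --pt "0 0 0 0 0 -1 30" --pt "0 0 0 0 0 -1 30" --pt "0 0 0 0.4 0 -0.8 30" --pt "0 0 0 0.8 -0.2 0 30" --pt "0 0 0 1 -0.3 0 30" --pt "0 0 0 1 -0.3 0 30" --pt "0 0 0 1 -0.3 0 30" --pt "0 0 0 1 -0.3 0 30"

```text
t: 5.2
tool_pos: [0.5204, 0.2269, 0.2051]
orientation: [-2.17, -2.272, 0.0]
force: [-0.5, -0.2, -3.1]
opening: 0.0399
gripper_force: 30.0
```

Call:
move_arm --pt "0 0 0 1 -0.3 0 30" --pt "0 0 0 1 -0.3 0 30" --pt "0 0 0 1 -0.3 0 30" --pt "0 0 0 1 -0.2 0 30" --pt "0 0 0 1 -0.2 0 30" --pt "0 0 0 0.9 -0.1 0 30" --pt "0 0 0 0.5 0 0 30" --pt "0 0 0 0 0 0 30" --pt "0 0 0 0 0 0 30" --pt "0 0 0 0 0 0 30"

```text
t: 6.2
tool_pos: [0.4791, 0.3832, 0.2046]
orientation: [2.171, 2.271, -0.001]
force: [0.5, -0.3, -2.7]
opening: 0.0395
gripper_force: 30.0
```

Run:
```python
from h import *
to(.4857,.3841,.107); s=read_state(); print(s['force'],s['opening'],s['gripper_force'])
```

```text
pos [0.4791 0.3832 0.2046] yaw 2.58 tilt [-0.0002 -0.0006] units [0.03 0.27 3.9 ] q [ 0.59  0.18  1.48 -0.    1.48  0.55]
[ 0.5298896  -0.25025028 -2.7210255 ] 0.03954117094762582 29.9993696808815
```

Call:
move_arm --pt "0 0 0 0.03 0.27 0.5 30" --pt "0 0 0 0 0 1 30" --pt "0 0 0 0 0 1 30" --pt "0 0 0 0 0 0.7 30" --pt "0 0 0 0 0 0.4 30" --pt "0 0 0 0 0 0.15 30" --pt "0 0 0 0 0 0.08 30" --pt "0 0 0 0 0 0.04 30" --pt "0 0 0 0 0 0 30" --pt "0 0 0 0 0 0 30"

```text
t: 7.2
tool_pos: [0.4859, 0.3857, 0.1088]
orientation: [2.169, 2.272, 0.002]
force: [0.2, 0.5, -2.3]
opening: 0.0396
gripper_force: 30.0
```

Call:
move_arm --pt "0 0 0 0 0 0.05 30" --pt "0 0 0 0 0 0.05 30" --pt "0 0 0 0 0 0.03 30" --pt "0 0 0 0 0 0 30" --pt "0 0 0 0 0 0 30" --pt "0 0 0 0 0 0 30" --pt "0 0 0 0 0 0 30" --pt "0 0 0 0 0 0 30" --pt "0 0 0 0 0 0 30" --pt "0 0 0 0 0 0 30"

```text
t: 8.2
tool_pos: [0.486, 0.3857, 0.106]
orientation: [2.17, 2.272, 0.002]
force: [-0.7, -0.7, 5.0]
opening: 0.0393
gripper_force: 30.0
```

Contact with the floor (+5 N) and the height matches the pick. Releasing, rising, and going over to the tall bottle.

Call:
move_arm --pt "0 0 0 0 0 0 60" --pt "0 0 0 0 0 0 65" --pt "0 0 0 0 0 -0.3 65" --pt "0 0 0 0 0 -1 65" --pt "0 0 0 0 0 -1 65" --pt "0 0 0 0 0 -1 65" --pt "0 0 0 0 0 -1 70" --pt "0 0 0 -0.3 0 -0.7 70" --pt "0 0 0 -1 0.2 0 70" --pt "0 0 0 -1 0.2 0 70"

```text
t: 9.2
tool_pos: [0.4984, 0.3279, 0.2308]
orientation: [2.168, 2.273, 0.002]
force: [-0.1, 0.9, -0.7]
opening: 0.0701
gripper_force: 0.0
```

Call:
move_arm --pt "0 0 0 -1 0.2 0 70" --pt "0 0 0 -1 0.2 0 70" --pt "0 0 0 -1 0.2 0 70" --pt "0 0 0 -1 0.2 0 70" --pt "0 0 0 -1 0.2 0 70" --pt "0 0 0 -1 0.2 0 70" --pt "0 0 0 -1 0.2 0 70" --pt "0 0 0 -1 0.2 0 70" --pt "0 0 0 -1 0.2 0 70" --pt "0 0 0 -1 0.2 0 70"

```text
t: 10.2
tool_pos: [0.5594, 0.0795, 0.2297]
orientation: [-2.17, -2.272, 0.0]
force: [0.5, -0.6, -0.7]
opening: 0.0699
gripper_force: 0.0
```

Run:
```python
from h import *
to(.5665,.0111,.126)
```

```text
pos [0.5594 0.0795 0.2297] yaw 2.63 tilt [-0.0003 -0.0002] units [-2.74  0.16  4.15] q [ 0.05  0.04  1.59 -0.    1.52  0.  ]
```

Call:
move_arm --pt "0 0 0 -1 0.16 0 70" --pt "0 0 0 -1 0 0 70" --pt "0 0 0 -0.74 0 0.4 70" --pt "0 0 0 0 0 1 70" --pt "0 0 0 0 0 1 70" --pt "0 0 0 0 0 1 70" --pt "0 0 0 0 0 0.5 70" --pt "0 0 0 0 0 0.25 70" --pt "0 0 0 0 0 0 70" --pt "0 0 0 0 0 0 70"

```text
t: 11.2
tool_pos: [0.5675, 0.0127, 0.1272]
orientation: [2.169, 2.271, 0.002]
force: [-0.2, -0.1, 1.2]
opening: 0.0701
gripper_force: 0.0
```

Run:
```python
from h import *
to(.5665,.0111,.126)
```

```text
pos [0.5675 0.0127 0.1272] yaw 2.64 tilt [ 0.0017 -0.0001] units [-0.06 -0.04  0.05] q [-0.07  0.11  1.7  -0.    1.33 -0.11]
```

Call:
move_arm --pt "0 0 0 -0.06 -0.04 0 70" --pt "0 0 0 0 0 0 40" --pt "0 0 0 0 0 0 40" --pt "0 0 0 0 0 0 40" --pt "0 0 0 0 0 0 40" --pt "0 0 0 0 0 -0.4 40" --pt "0 0 0 0 0 -0.8 40" --pt "0 0 0 0 0 -1 40" --pt "0 0 0 0 0 -1 40" --pt "0 0 0 0.4 0 -0.8 40" --force 35

```text
t: 12.2
tool_pos: [0.5654, 0.0204, 0.2278]
orientation: [2.17, 2.27, 0.0]
force: [-0.4, -0.4, -2.9]
opening: 0.0464
gripper_force: 35.0
```

Call:
move_arm --pt "0 0 0 0.8 0 0 40" --pt "0 0 0 1 0 0 40" --pt "0 0 0 1 0 0 40" --pt "0 0 0 1 0 0 40" --pt "0 0 0 1 0 0 40" --pt "0 0 0 1 0 0 40" --pt "0 0 0 1 0 0 40" --pt "0 0 0 1 0 0 40" --pt "0 0 0 1 0 0 40" --pt "0 0 0 1 -0.16 0 40"

```text
t: 13.2
tool_pos: [0.5498, 0.2666, 0.226]
orientation: [-2.17, -2.272, 0.001]
force: [0.3, -0.2, -2.7]
opening: 0.0466
gripper_force: 35.0
```

Call:
move_arm --pt "0 0 0 0.9 0 0 40" --pt "0 0 0 0.7 0 0 40" --pt "0 0 0 0.2 0 0 40" --pt "0 0 0 0 0 0.5 40" --pt "0 0 0 0 0 1 40" --pt "0 0 0 0 0 1 40" --pt "0 0 0 0 0 0.7 40" --pt "0 0 0 0 0 0.4 40" --pt "0 0 0 0 0 0.2 40" --pt "0 0 0 0 0 0 40"

```text
t: 14.2
tool_pos: [0.5479, 0.31, 0.1304]
orientation: [-2.17, -2.271, 0.001]
force: [0.1, -0.7, -3.2]
opening: 0.0467
gripper_force: 35.0
```

Run:
```python
from h import *
to(.5488,.3112,.127)
```

```text
pos [0.5479 0.31   0.1304] yaw 2.6 tilt [-0.0007 -0.0005] units [0.05 0.04 0.13] q [ 0.43  0.27  1.51 -0.    1.36  0.39]
```

Call:
move_arm --pt "0 0 0 0 0 0.06 40" --pt "0 0 0 0 0 0.04 40" --pt "0 0 0 0 0 0.04 40" --pt "0 0 0 0 0 0.02 40" --pt "0 0 0 0 0 0 40" --pt "0 0 0 0 0 0 40" --pt "0 0 0 0 0 0 40" --pt "0 0 0 0 0 0 40" --pt "0 0 0 0 0 0 40" --pt "0 0 0 0 0 0 40"

```text
t: 15.2
tool_pos: [0.548, 0.3106, 0.1269]
orientation: [2.17, 2.272, -0.0]
force: [0.5, -0.2, -2.7]
opening: 0.0463
gripper_force: 35.0
```

Call:
move_arm --pt "0 0 0 0 0 0.04 40" --pt "0 0 0 0 0 0.04 40" --pt "0 0 0 0 0 0.02 40" --pt "0 0 0 0 0 0 40" --pt "0 0 0 0 0 0 40" --pt "0 0 0 0 0 0 40" --pt "0 0 0 0 0 0 40" --pt "0 0 0 0 0 0 40" --pt "0 0 0 0 0 0 40" --pt "0 0 0 0 0 0 40"

```text
t: 16.2
tool_pos: [0.5484, 0.311, 0.126]
orientation: [2.17, 2.272, 0.002]
force: [-2.7, -0.8, 8.0]
opening: 0.0465
gripper_force: 35.0
```

Call:
move_arm --pt "0 0 0 0 0 0 65" --pt "0 0 0 0 0 0 70" --pt "0 0 0 0 0 -0.3 70" --pt "0 0 0 0 0 -1 70" --pt "0 0 0 0 0 -1 70" --pt "0 0 0 0 0 -1 70" --pt "0 0 0 0 0 -0.7 85" --pt "0 0 0 -0.5 0 0 85" --pt "0 0 0 -1 0 0 85" --pt "0 0 0 -1 0 0 85"

```text
t: 17.2
tool_pos: [0.5504, 0.2469, 0.2232]
orientation: [-2.169, -2.273, 0.002]
force: [0.3, -0.6, -0.0]
opening: 0.0852
gripper_force: 0.0
```

Call:
move_arm --pt "0 0 0 -1 0 0 85" --pt "0 0 0 -1 0 0 85" --pt "0 0 0 -1 0 0 85" --pt "0 0 0 -1 0 0 85" --pt "0 0 0 -1 0 0 85" --pt "0 0 0 -1 0 0 85" --pt "0 0 0 -1 0 0 85" --pt "0 0 0 -1 0.1 0 85" --pt "0 0 0 -1 0.1 0 85" --pt "0 0 0 -1 0 0 85"

```text
t: 18.2
tool_pos: [0.5666, -0.0031, 0.223]
orientation: [-2.169, -2.271, 0.002]
force: [-0.0, 0.9, -0.0]
opening: 0.085
gripper_force: 0.0
```

Run:
```python
from h import *
to(.5704,-.0727,.085)
```

```text
pos [ 0.5666 -0.0031  0.223 ] yaw 2.61 tilt [-0.0016 -0.0001] units [-2.79  0.03  5.52] q [-0.1   0.05  1.59 -0.    1.51 -0.14]
```

Call:
move_arm --pt "0 0 0 -1 0.03 0 85" --pt "0 0 0 -1 0 0 85" --pt "0 0 0 -0.79 0 0 85" --pt "0 0 0 0 0 1 85" --pt "0 0 0 0 0 1 85" --pt "0 0 0 0 0 1 85" --pt "0 0 0 0 0 1 85" --pt "0 0 0 0 0 0.8 85" --pt "0 0 0 0 0 0.4 85" --pt "0 0 0 0 0 0.3 85"

```text
t: 19.2
tool_pos: [0.5702, -0.0712, 0.0854]
orientation: [-2.169, -2.27, 0.002]
force: [0.3, -1.1, 0.9]
opening: 0.0849
gripper_force: 0.0
```

Run:
```python
from h import *
to(.5704,-.0727,.085)
```

```text
pos [ 0.5702 -0.0712  0.0854] yaw 2.62 tilt [-0.002   0.0003] units [-0.06  0.01  0.01] q [-0.21  0.18  1.71 -0.    1.26 -0.26]
```

Call:
move_arm --pt "0 0 0 -0.06 0.01 0 85" --pt "0 0 0 0 0 0 55" --pt "0 0 0 0 0 0 55" --pt "0 0 0 0 0 0 55" --pt "0 0 0 0 0 0 55" --pt "0 0 0 0 0 -0.4 55" --pt "0 0 0 0 0 -0.8 55" --pt "0 0 0 0 0 -1 55" --pt "0 0 0 0 0 -1 55" --pt "0 0 0 0.3 -0.1 -0.8 55" --force 35

```text
t: 20.2
tool_pos: [0.5691, -0.0656, 0.189]
orientation: [2.17, 2.27, 0.001]
force: [0.3, -0.1, -1.5]
opening: 0.0608
gripper_force: 35.0
```

Call:
move_arm --pt "0 0 0 0.7 -0.2 0 55" --pt "0 0 0 1 -0.3 0 55" --pt "0 0 0 1 -0.3 0 55" --pt "0 0 0 1 -0.3 0 55" --pt "0 0 0 1 -0.4 0 55" --pt "0 0 0 1 -0.4 0 55" --pt "0 0 0 1 -0.4 0 55" --pt "0 0 0 1 -0.4 0 55" --pt "0 0 0 1 -0.4 0 55" --pt "0 0 0 1 -0.4 0 55"

```text
t: 21.2
tool_pos: [0.4682, 0.1747, 0.1855]
orientation: [-2.168, -2.272, 0.002]
force: [0.7, -0.2, -2.5]
opening: 0.0603
gripper_force: 35.0
```

Call:
move_arm --pt "0 0 0 1 -0.3 0 55" --pt "0 0 0 1 -0.3 0 55" --pt "0 0 0 1 -0.2 0 55" --pt "0 0 0 1 -0.2 0 55" --pt "0 0 0 0.9 -0.2 0 55" --pt "0 0 0 0.4 0 0 55" --pt "0 0 0 0 0 0.4 55" --pt "0 0 0 0 0 0.6 55" --pt "0 0 0 0 0 0 55" --pt "0 0 0 0 0 0 55"

```text
t: 22.2
tool_pos: [0.4337, 0.3029, 0.1605]
orientation: [-2.171, -2.27, 0.004]
force: [-0.5, -0.4, -1.8]
opening: 0.0604
gripper_force: 35.0
```

Run:
```python
from h import *
to(.4331,.3033,.085)
```

```text
pos [0.4337 0.3029 0.1605] yaw 2.56 tilt [-0.0022 -0.0014] units [ 0.02 -0.02  3.02] q [ 0.51 -0.02  1.77 -0.    1.39  0.47]
```

Call:
move_arm --pt "0 0 0 0 0 0.6 55" --pt "0 0 0 0 0 1 55" --pt "0 0 0 0 0 0.7 55" --pt "0 0 0 0 0 0.4 55" --pt "0 0 0 0 0 0.15 55" --pt "0 0 0 0 0 0.05 55" --pt "0 0 0 0 0 0.05 55" --pt "0 0 0 0 0 0 55" --pt "0 0 0 0 0 0 55" --pt "0 0 0 0 0 0 55"

```text
t: 23.2
tool_pos: [0.4345, 0.3043, 0.0887]
orientation: [2.169, 2.272, 0.001]
force: [0.4, -0.2, -2.3]
opening: 0.0604
gripper_force: 35.0
```

Call:
move_arm --pt "0 0 0 0 0 0.05 55" --pt "0 0 0 0 0 0.05 55" --pt "0 0 0 0 0 0.04 55" --pt "0 0 0 0 0 0.03 55" --pt "0 0 0 0 0 0 55" --pt "0 0 0 0 0 0 55" --pt "0 0 0 0 0 0 55" --pt "0 0 0 0 0 0 55" --pt "0 0 0 0 0 0 55" --pt "0 0 0 0 0 0 55"

```text
t: 24.2
tool_pos: [0.4347, 0.3048, 0.0877]
orientation: [2.169, 2.272, 0.002]
force: [-11.9, -6.6, 28.4]
opening: 0.0604
gripper_force: 35.0
```

Call:
move_arm --pt "0 0 0 0 0 -0.1 55" --pt "0 0 0 0 0 0 55" --pt "0 0 0 0 0 0 80" --pt "0 0 0 0 0 0 85" --pt "0 0 0 0 0 0 85" --pt "0 0 0 0 0 -0.4 85" --pt "0 0 0 0 0 -1 85" --pt "0 0 0 0 0 -1 85" --pt "0 0 0 0 0 -1 85" --pt "0 0 0 0 0 -1 85"

```text
t: 25.2
tool_pos: [0.4342, 0.3042, 0.1981]
orientation: [2.17, 2.272, 0.001]
force: [0.8, 1.2, -0.1]
opening: 0.085
gripper_force: 0.0
```

Call:
move_arm --pt "0 0 0 0 0 -1 68" --pt "0 0 0 -0.5 0.3 -0.3 68" --pt "0 0 0 -1 0.6 0 68" --pt "0 0 0 -1 0.6 0 68" --pt "0 0 0 -1 0.7 0 68" --pt "0 0 0 -1 0.7 0 68" --pt "0 0 0 -1 0.7 0 68" --pt "0 0 0 -1 0.7 0 68" --pt "0 0 0 -1 0.7 0 68" --pt "0 0 0 -1 0.7 0 68"

```text
t: 26.2
tool_pos: [0.5868, 0.0962, 0.228]
orientation: [-2.17, -2.271, 0.002]
force: [-0.2, 0.6, 0.2]
opening: 0.0678
gripper_force: 0.0
```

Run:
```python
from h import *
to(.6345,.0143,.030)
c=cam('top'); save(c,'t2.png')
P=cloud(c); f=c['frame']; u=np.arange(640)[None]; v=np.arange(480)[:,None]
h=cv2.cvtColor(f,cv2.COLOR_RGB2HSV); m=(abs(h[...,0].astype(int)-60)<15)&(h[...,1]>120)&(v>90)&(v<200)&(u>260)&(u<380)&(P[...,2]>.005)&(P[...,2]<.2)
print('green',P[m].min(0),P[m].max(0))
```

```text
pos [0.5868 0.0962 0.228 ] yaw 2.61 tilt [-0.0011 -0.0004] units [-3.36  1.77  7.92] q [ 0.08  0.12  1.5  -0.    1.52  0.03]
green [ 0.74918865 -0.05879913  0.00791095] [0.81864951 0.04309433 0.13397872]
```

View pics/t2.png

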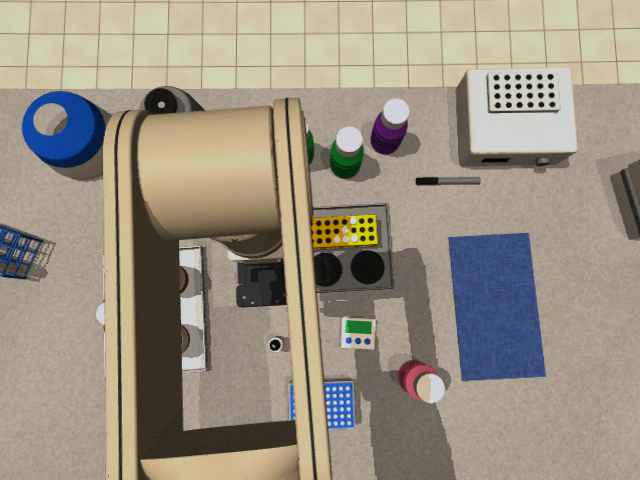

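The view shows the discs free at (327,268) and (368,267), the rack undisturbed at about (340,232), and the containers in the steel tray under the arm. The gripper body should clear the nearest green bottle (x = 0.749) by about 20 mm. Moving over the rack.

Call:
move_arm --pt "0 0 0 -1 0.5 0 68" --pt "0 0 0 -1 0.5 0 68" --pt "0 0 0 -1 0.5 0 68" --pt "0 0 0 -0.36 0.27 0.5 68" --pt "0 0 0 0 0 1 68" --pt "0 0 0 0 0 1 68" --pt "0 0 0 0 0 1 68" --pt "0 0 0 0 0 1 68" --pt "0 0 0 0 0 0.5 68" --pt "0 0 0 0 0 0 68"

```text
t: 27.25
tool_pos: [0.632, 0.0168, 0.1004]
orientation: [-2.167, -2.269, 0.006]
force: [0.2, 0.4, -0.3]
opening: 0.0683
gripper_force: 0.0
```

Run:
```python
from h import *
to(.6345,.0143,.030)
```

```text
pos [0.632  0.0168 0.1004] yaw 2.64 tilt [-0.0056  0.0003] units [-0.11  0.11  2.81] q [-0.05  0.31  1.52  0.    1.32 -0.1 ]
```

Call:
move_arm --pt "0 0 0 -0.1 0.1 0 68" --pt "0 0 0 0 0 0.5 68" --pt "0 0 0 0 0 0.9 68" --pt "0 0 0 0 0 0.6 68" --pt "0 0 0 0 0 0.4 68" --pt "0 0 0 0 0 0.2 68" --pt "0 0 0 0 0 0.1 68" --pt "0 0 0 0 0 0 68" --pt "0 0 0 0 0 0 68" --pt "0 0 0 0 0 0 68"

```text
t: 28.25
tool_pos: [0.6376, 0.0142, 0.0373]
orientation: [2.169, 2.271, 0.001]
force: [0.4, -0.3, -0.2]
opening: 0.0681
gripper_force: 0.0
```

Run:
```python
from h import *
to(.6345,.0143,.030); print(read_state()['force'])
```

```text
pos [0.6376 0.0142 0.0373] yaw 2.64 tilt [ 0.0014 -0.0001] units [ 0.01 -0.12  0.29] q [-0.06  0.39  1.55  0.    1.2  -0.1 ]
[ 0.41223365 -0.32541741 -0.17745361]
```

Call:
move_arm --pt "0 0 0 0 -0.12 0.1 68" --pt "0 0 0 0 0 0.18 68" --pt "0 0 0 0 0 0 68" --pt "0 0 0 0 0 0 68" --pt "0 0 0 0 0 0 50" --pt "0 0 0 0 0 0 50" --pt "0 0 0 0 0 0 50" --pt "0 0 0 0 0 0 50" --pt "0 0 0 0 0 0 50" --pt "0 0 0 0 0 0 50" --force 25

```text
t: 29.25
tool_pos: [0.6341, 0.014, 0.0296]
orientation: [2.17, 2.272, 0.0]
force: [1.0, -0.0, -1.2]
opening: 0.0578
gripper_force: 25.0
```

Run:
```python
from h import *
to(.6345,.0143,.030); print(read_state()['force'])
```

```text
pos [0.6341 0.014  0.0296] yaw 2.64 tilt [ 0.0004 -0.    ] units [ 0.01  0.02 -0.02] q [-0.06  0.39  1.56  0.    1.19 -0.1 ]
[ 1.02648351 -0.00445487 -1.24585131]
```

Call:
move_arm --pt "0 0 0 0 0 -0.3 50" --pt "0 0 0 0 0 -0.6 50" --pt "0 0 0 0 0 -1 50" --pt "0 0 0 0 0 -1 50" --pt "0 0 0 0 0 -1 50" --pt "0 0 0 0 0 -0.7 50" --pt "0 0 0 -0.5 -0.1 -0.2 50" --pt "0 0 0 -0.8 -0.3 0 50" --pt "0 0 0 -1 -0.4 0 50" --pt "0 0 0 -1 -0.4 0 50"

```text
t: 30.25
tool_pos: [0.6068, -0.0712, 0.1491]
orientation: [-2.169, -2.272, 0.001]
force: [-0.5, 0.4, -1.2]
opening: 0.058
gripper_force: 25.0
```

Call:
move_arm --pt "0 0 0 -1 -0.5 0 50" --pt "0 0 0 -1 -0.5 0 50" --pt "0 0 0 -1 -0.5 0 50" --pt "0 0 0 -1 -0.5 0 50" --pt "0 0 0 -1 -0.5 0 50" --pt "0 0 0 -1 -0.5 0 50" --pt "0 0 0 -1 -0.6 0 50" --pt "0 0 0 -1 -0.6 0 50" --pt "0 0 0 -1 -0.6 0 50" --pt "0 0 0 -0.8 -0.2 0 50"

```text
t: 31.25
tool_pos: [0.4919, -0.3221, 0.149]
orientation: [-2.171, -2.27, 0.001]
force: [0.8, 0.3, -1.3]
opening: 0.0581
gripper_force: 25.0
```

Call:
move_arm --pt "0 0 0.3 0 0 0 50" --pt "0 0 0.7 0 0 0 50" --pt "0 0 1 0 0 0 50" --pt "0 0 1 0 0 0 50" --pt "0 0 1 0 0 0 50" --pt "0 0 1 0 0 0 50" --pt "0 0 1 0 0 0 50" --pt "0 0 1 0 0 0 50" --pt "0 0 1 0 0 0 50" --pt "0 0 1 0 0 0 50"

```text
t: 32.25
tool_pos: [0.4931, -0.3206, 0.1489]
orientation: [-2.966, -1.032, 0.001]
force: [-0.7, 0.1, -1.8]
opening: 0.0579
gripper_force: 25.0
```

Call:
move_arm --pt "0 0 1 0 0 0 50" --pt "0 0 1 0 0 0 50" --pt "0 0 1 0 0 0 50" --pt "0 0 1 0 0 0 50" --pt "0 0 1 0 0 0 50" --pt "0 0 0.7 0 0 0 50" --pt "0 0 0.3 0 0 0 50" --pt "0 0 0 0 0 0 50" --pt "0 0 0 0 0 0 50" --pt "0 0 0 0 0 0 50"

```text
t: 33.25
tool_pos: [0.4938, -0.3204, 0.1493]
orientation: [-3.141, -0.073, 0.001]
force: [-0.0, -0.5, -2.7]
opening: 0.0581
gripper_force: 25.0
```

Run:
```python
from h import *
to(.4938,-.3219,.029); print(read_state()['force'])
c=cam('scene'); save(c,'s3.png')
```

```text
pos [ 0.4938 -0.3204  0.1493] yaw -87.33 tilt [-0.0003  0.0001] units [-0.    0.06  4.81] q [-0.66  0.15  1.61 -0.    1.38  0.86]
[-0.03147495 -0.45180742 -2.68333295]
```

View pics/s3.png

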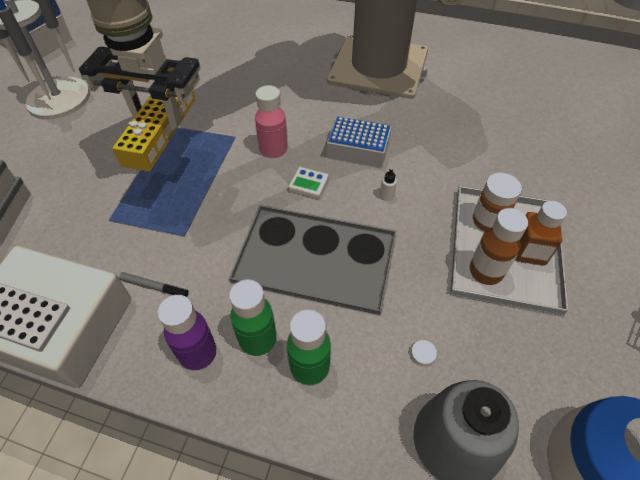

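The rack is held level over the pad at (155,130). All three containers stand upright in the steel tray at (497,200), (500,245) and (540,232). Lowering the rack.

Call:
move_arm --pt "0 0 0 0 0.06 0.5 50" --pt "0 0 0 0 0 1 50" --pt "0 0 0 0 0 1 50" --pt "0 0 0 0 0 1 50" --pt "0 0 0 0 0 0.6 50" --pt "0 0 0 0 0 0.3 50" --pt "0 0 0 0 0 0.15 50" --pt "0 0 0 0 0 0 50" --pt "0 0 0 0 0 0 50" --pt "0 0 0 0 0 0 50"

```text
t: 34.3
tool_pos: [0.495, -0.3223, 0.0369]
orientation: [3.139, 0.072, 0.003]
force: [0.5, 0.7, -0.7]
opening: 0.0579
gripper_force: 25.0
```

Run:
```python
from h import *
to(.4938,-.3219,.0286); print(read_state()['force'])
```

```text
pos [ 0.495  -0.3223  0.0369] yaw -87.36 tilt [ 0.0017 -0.0013] units [-0.05 -0.02  0.33] q [-0.66  0.28  1.69  0.    1.17  0.86]
[ 0.4546757   0.68891209 -0.69954426]
```

Call:
move_arm --pt "0 0 0 -0.04 0 0.1 50" --pt "0 0 0 0 0 0.08 50" --pt "0 0 0 0 0 0.05 50" --pt "0 0 0 0 0 0.04 50" --pt "0 0 0 0 0 0 50" --pt "0 0 0 0 0 0 50" --pt "0 0 0 0 0 0 50" --pt "0 0 0 0 0 0 50" --pt "0 0 0 0 0 0 50" --pt "0 0 0 0 0 0 50"

```text
t: 35.3
tool_pos: [0.4933, -0.3218, 0.0289]
orientation: [3.141, 0.072, 0.0]
force: [-0.0, -0.1, -1.8]
opening: 0.0576
gripper_force: 25.0
```

Call:
move_arm --pt "0 0 0 0 0 0.03 50" --pt "0 0 0 0 0 0.03 50" --pt "0 0 0 0 0 0 50" --pt "0 0 0 0 0 0 50" --pt "0 0 0 0 0 0 50" --pt "0 0 0 0 0 0 50" --pt "0 0 0 0 0 0 50" --pt "0 0 0 0 0 0 50" --pt "0 0 0 0 0 0 50" --pt "0 0 0 0 0 0 50"

```text
t: 36.3
tool_pos: [0.4934, -0.3219, 0.0285]
orientation: [3.141, 0.072, 0.0]
force: [-3.5, 3.2, 9.0]
opening: 0.0574
gripper_force: 25.0
```

Call:
move_arm --pt "0 0 0 0 0 0 66" --pt "0 0 0 0 0 0 68" --pt "0 0 0 0 0 0 68" --pt "0 0 0 0 0 -0.3 68" --pt "0 0 0 0 0 -1 68" --pt "0 0 0 0 0 -1 68" --pt "0 0 0 0 0 -1 68" --pt "0 0 0 0 0 -1 68" --pt "0 0 -1 0 0 -1 85" --pt "0 0 -1 0 0 -1 85"

```text
t: 37.3
tool_pos: [0.4932, -0.3217, 0.1865]
orientation: [3.115, 0.406, 0.001]
force: [1.1, 0.1, 0.3]
opening: 0.0797
gripper_force: 0.0
```

Call:
move_arm --pt "0 0 -1 0 0 -1 85" --pt "0 0 -1 0 0 -0.7 85" --pt "0 0 -1 0 0 0 85" --pt "0 0 -1 0 0 0 85" --pt "0 0 -1 0 0 0 85" --pt "0 0 -1 0 0 0 85" --pt "0 0 -1 0 0 0 85" --pt "0 0 -1 0 0 0 85" --pt "0 0 -1 0 0 0 85" --pt "0 0 -1 0 0 0 85"

```text
t: 38.3
tool_pos: [0.4933, -0.3218, 0.2279]
orientation: [2.494, 1.91, 0.0]
force: [-0.3, 0.4, 0.1]
opening: 0.085
gripper_force: 0.0
```

Call:
move_arm --pt "0 0 -1 0 0 0 85" --pt "0 0 -1 0 0 0 85" --pt "0 0 -1 0 0 0 85" --pt "0 0 0 1 0 0 85" --pt "0 0 0 1 0 0 85" --pt "0 0 0 1 0 0 85" --pt "0 0 0 1 0 0 85" --pt "0 0 0 1 0 0 85" --pt "0 0 0 1 0 0 85" --pt "0 0 0 1 0 0 85"

```text
t: 39.3
tool_pos: [0.4851, -0.146, 0.228]
orientation: [2.17, 2.271, 0.0]
force: [0.6, -0.3, 0.1]
opening: 0.0849
gripper_force: 0.0
```

Call:
move_arm --pt "0 0 0 1 0 0 85" --pt "0 0 0 1 0 0 85" --pt "0 0 0 1 0 0 85" --pt "0 0 0 0 0 0 85" --pt "0 0 0 0 0 0 85" --pt "0 0 0 0 0 0 85" --pt "0 0 0 0 0 0 85" --pt "0 0 0 0 0 0 85" --pt "0 0 0 0 0 0 85" --pt "0 0 0 0 0 0 85"

```text
t: 40.3
tool_pos: [0.4817, -0.0724, 0.2273]
orientation: [-2.17, -2.271, 0.0]
force: [-0.4, -0.5, -0.3]
opening: 0.0847
gripper_force: 0.0
```

Run:
```python
from h import *
c=cam('top'); save(c,'t4.png'); P=cloud(c); z=P[...,2]
u=np.arange(640)[None]+0*z.astype(int); v=np.arange(480)[:,None]+0*u
hsv=cv2.cvtColor(c['frame'],cv2.COLOR_RGB2HSV)
m=(abs(hsv[...,0].astype(int)-28)<6)&(hsv[...,1]>150)&(u>420)&(v>200)
w=onplane(c,np.argwhere(m)[:,::-1],.047)[:,:2]; print('rack',cv2.minAreaRect((w*1000).astype(np.float32)))
for n,(x,y,h) in dict(sq=(.4857,.3841,.123),tall=(.5488,.3112,.148),jar=(.4345,.3045,.103)).items():
    m=(np.hypot(P[...,0]-x,P[...,1]-y)<.045)&(abs(z-h)<.006); print(n,m.sum())
    if m.sum()>50:
        (a,b),r=cv2.minEnclosingCircle(np.c_[u[m],v[m]].astype(np.float32)); print(onplane(c,[(a,b)],h),r,P[m].mean(0))
to(.4345,.3045,.087)
```

```text
rack ((582.9755249023438, -319.0304870605469), (56.05882263183594, 26.61048126220703), 89.47056579589844)
sq 451
[[0.48510294 0.38171609 0.123     ]] 12.369417190551758 [0.48562558 0.38206972 0.12312626]
tall 626
[[0.5481865  0.30974932 0.148     ]] 14.50831413269043 [0.54833746 0.30973983 0.14817977]
jar 987
[[0.43460798 0.30380705 0.103     ]] 18.239009857177734 [0.43408307 0.30346669 0.10341236]
pos [ 0.4818 -0.0723  0.2274] yaw 2.61 tilt [-0.  0.] units [15.14 -1.2   5.61] q [-0.25 -0.18  1.8  -0.    1.52 -0.3 ]
```

View pics/t4.png

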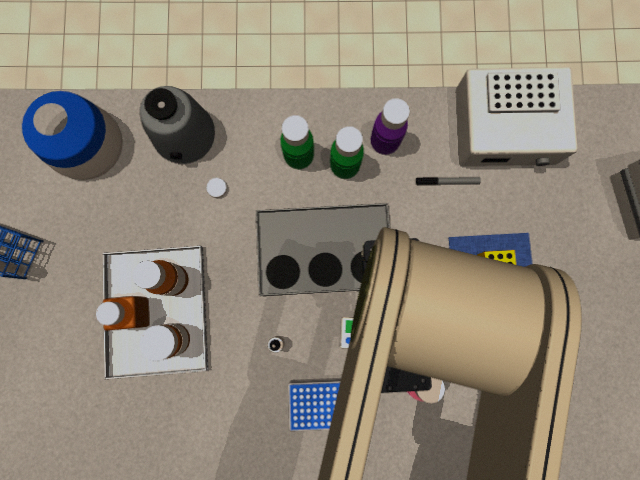

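The containers stand upright in the steel tray with caps at (155,275), (110,313) and (165,342). The rack on the pad is partly hidden at (500,255), so I'll check it once the arm is on the left. Going to the jar.

Call:
move_arm --pt "0 0 0 1 0 0 85" --pt "0 0 0 1 0 0 85" --pt "0 0 0 1 0 0 85" --pt "0 0 0 1 -0.1 0 85" --pt "0 0 0 1 -0.1 0 85" --pt "0 0 0 1 -0.1 0 85" --pt "0 0 0 1 -0.1 0 85" --pt "0 0 0 1 -0.1 0 85" --pt "0 0 0 1 -0.1 0 85" --pt "0 0 0 1 -0.1 0 85"

```text
t: 41.35
tool_pos: [0.4525, 0.1779, 0.2274]
orientation: [2.17, 2.272, 0.0]
force: [-0.6, -0.2, -0.3]
opening: 0.0852
gripper_force: 0.0
```

Call:
move_arm --pt "0 0 0 1 -0.1 0 85" --pt "0 0 0 1 -0.1 0 85" --pt "0 0 0 1 -0.1 0 85" --pt "0 0 0 1 -0.1 0 85" --pt "0 0 0 0.8 -0.1 0 85" --pt "0 0 0 0.35 0 0.5 85" --pt "0 0 0 0 0 1 85" --pt "0 0 0 0 0 1 85" --pt "0 0 0 0 0 0.5 85" --pt "0 0 0 0 0 0 85"

```text
t: 42.35
tool_pos: [0.4329, 0.3036, 0.1495]
orientation: [-2.169, -2.271, 0.008]
force: [0.3, -0.6, -0.3]
opening: 0.0851
gripper_force: 0.0
```

Run:
```python
from h import *
c=cam('top'); save(c,'t5.png',(400,200,600,400),3)
hsv=cv2.cvtColor(c['frame'],cv2.COLOR_RGB2HSV); u=np.arange(640)[None]; v=np.arange(480)[:,None]
m=(abs(hsv[...,0].astype(int)-28)<6)&(hsv[...,1]>150)&(u>420)&(v>200)
w=onplane(c,np.argwhere(m)[:,::-1],.047)[:,:2]; print('rack',cv2.minAreaRect((w*1000).astype(np.float32)))
to(.4345,.3048,.087)
```

```text
rack ((494.1643371582031, -320.42767333984375), (202.9015350341797, 61.82162094116211), 2.8983688354492188)
pos [0.4339 0.3042 0.1513] yaw 2.61 tilt [-0.002  -0.0012] units [0.03 0.03 2.57] q [ 0.51 -0.01  1.77 -0.    1.37  0.47]
```

View pics/t5.png

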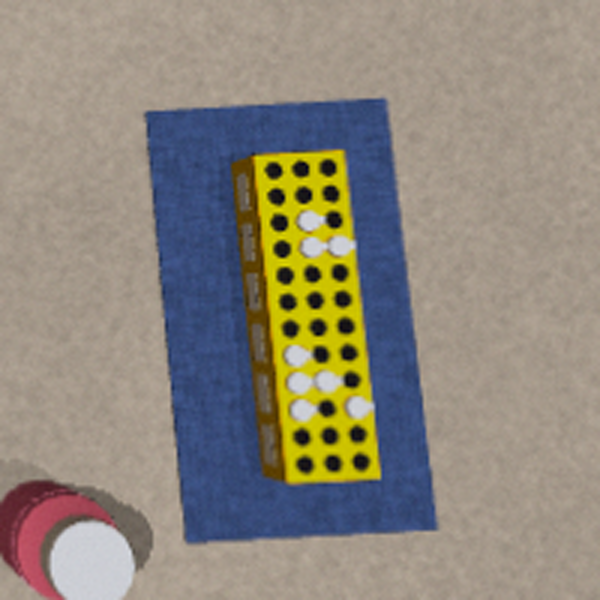

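The rack is centred and lengthways on the pad, within 1–2 mm (crop centre about 315,318). Picking up the jar.

Call:
move_arm --pt "0 0 0 0.03 0.03 0.6 85" --pt "0 0 0 0 0 0.9 85" --pt "0 0 0 0 0 0.6 85" --pt "0 0 0 0 0 0.3 85" --pt "0 0 0 0 0 0.17 85" --pt "0 0 0 0 0 0 85" --pt "0 0 0 0 0 0 85" --pt "0 0 0 0 0 0 85" --pt "0 0 0 0 0 0 85" --pt "0 0 0 0 0 0 85" --force 35

```text
t: 43.4
tool_pos: [0.4353, 0.3059, 0.0886]
orientation: [2.17, 2.272, 0.001]
force: [0.1, 0.5, -0.7]
opening: 0.0849
gripper_force: 0.0
```

Run:
```python
from h import *
to(.4345,.3048,.086)
```

```text
pos [0.4353 0.3059 0.0886] yaw 2.64 tilt [0.0007 0.0004] units [-0.04 -0.04  0.1 ] q [ 0.52  0.06  1.83 -0.    1.25  0.47]
```

Call:
move_arm --pt "0 0 0 -0.04 -0.04 0.06 85" --pt "0 0 0 0 0 0 85" --pt "0 0 0 0 0 0 55" --pt "0 0 0 0 0 0 55" --pt "0 0 0 0 0 0 55" --pt "0 0 0 0 0 0 55" --pt "0 0 0 0 0 -0.4 55" --pt "0 0 0 0 0 -0.8 55" --pt "0 0 0 0 0 -1 55" --pt "0 0 0 0 0 -1 55"

```text
t: 44.4
tool_pos: [0.4337, 0.3045, 0.1676]
orientation: [-2.169, -2.272, 0.002]
force: [0.1, -0.4, -1.2]
opening: 0.0601
gripper_force: 35.0
```

Call:
move_arm --pt "0 0 0 -0.3 0.1 -0.8 55" --pt "0 0 0 -0.7 0.2 0 55" --pt "0 0 0 -1 0.3 0 55" --pt "0 0 0 -1 0.3 0 55" --pt "0 0 0 -1 0.3 0 55" --pt "0 0 0 -1 0.4 0 55" --pt "0 0 0 -1 0.4 0 55" --pt "0 0 0 -1 0.4 0 55" --pt "0 0 0 -1 0.4 0 55" --pt "0 0 0 -1 0.4 0 55"

```text
t: 45.4
tool_pos: [0.5246, 0.0825, 0.1871]
orientation: [2.17, 2.272, 0.0]
force: [-1.0, -0.3, -1.0]
opening: 0.0606
gripper_force: 35.0
```

Call:
move_arm --pt "0 0 0 -1 0.4 0 55" --pt "0 0 0 -1 0.4 0 55" --pt "0 0 0 -1 0.4 0 55" --pt "0 0 0 -1 0.3 0 55" --pt "0 0 0 -1 0.3 0 55" --pt "0 0 0 -0.9 0.15 0 55" --pt "0 0 0 -0.4 0 0 55" --pt "0 0 0 0 0 0 55" --pt "0 0 0 0 0 0 55" --pt "0 0 0 0 0 0 55"

```text
t: 46.4
tool_pos: [0.5801, -0.0703, 0.1867]
orientation: [-2.168, -2.273, -0.0]
force: [-0.4, 1.7, -2.2]
opening: 0.0609
gripper_force: 35.0
```

Run:
```python
from h import *
to(.5704,-.0727,.087); s=read_state(); print(s['force'],s['opening'])
```

```text
pos [ 0.5801 -0.0703  0.1867] yaw 2.69 tilt [-0.0002  0.0005] units [-0.08 -0.39  3.99] q [-0.21  0.11  1.59  0.    1.44 -0.26]
[-0.36611963  1.6699172  -2.2277297 ] 0.06086517665279251
```

Call:
move_arm --pt "0 0 0 -0.08 -0.39 0 55" --pt "0 0 0 0 0 0.5 55" --pt "0 0 0 0 0 1 55" --pt "0 0 0 0 0 1 55" --pt "0 0 0 0 0 0.7 55" --pt "0 0 0 0 0 0.4 55" --pt "0 0 0 0 0 0.1 55" --pt "0 0 0 0 0 0 55" --pt "0 0 0 0 0 0 55" --pt "0 0 0 0 0 0 55"

```text
t: 47.4
tool_pos: [0.5716, -0.0741, 0.0954]
orientation: [2.168, 2.271, 0.002]
force: [-0.4, -0.3, -1.8]
opening: 0.0603
gripper_force: 35.0
```

Run:
```python
from h import *
to(.5704,-.0727,.087); s=read_state(); print(s['force'],s['opening'])
```

```text
pos [ 0.5716 -0.0741  0.0954] yaw 2.64 tilt [ 0.0021 -0.0005] units [ 0.06 -0.05  0.34] q [-0.22  0.17  1.7   0.    1.27 -0.26]
[-0.40757294 -0.30189037 -1.84239005] 0.06027932560850827
```

Call:
move_arm --pt "0 0 0 0.06 -0.05 0.1 55" --pt "0 0 0 0 0 0.08 55" --pt "0 0 0 0 0 0.05 55" --pt "0 0 0 0 0 0.03 55" --pt "0 0 0 0 0 0 55" --pt "0 0 0 0 0 0 55" --pt "0 0 0 0 0 0 55" --pt "0 0 0 0 0 0 55" --pt "0 0 0 0 0 0 55" --pt "0 0 0 0 0 0 55"

```text
t: 48.4
tool_pos: [0.5694, -0.0725, 0.0877]
orientation: [2.17, 2.272, -0.0]
force: [-0.4, 0.5, -2.8]
opening: 0.0606
gripper_force: 35.0
```

Run:
```python
from h import *
to(.5704,-.0727,.087); s=read_state(); print(s['force'],s['opening'])
```

```text
pos [ 0.5694 -0.0725  0.0877] yaw 2.63 tilt [ 0. -0.] units [-0.01  0.04  0.03] q [-0.22  0.17  1.71 -0.    1.26 -0.26]
[-0.42959079  0.54228754 -2.77273596] 0.060578656153201876
```

Call:
move_arm --pt "0 0 0 0 0.04 0.03 55" --pt "0 0 0 0 0 0.03 55" --pt "0 0 0 0 0 0.02 55" --pt "0 0 0 0 0 0 55" --pt "0 0 0 0 0 0 55" --pt "0 0 0 0 0 0 55" --pt "0 0 0 0 0 0 55" --pt "0 0 0 0 0 0 55" --pt "0 0 0 0 0 0 55" --pt "0 0 0 0 0 0 55"

```text
t: 49.4
tool_pos: [0.5707, -0.0726, 0.0866]
orientation: [2.169, 2.271, 0.0]
force: [-2.0, 0.5, 5.7]
opening: 0.0601
gripper_force: 35.0
```

Call:
move_arm --pt "0 0 0 0 0 0 80" --pt "0 0 0 0 0 0 85" --pt "0 0 0 0 0 0 85" --pt "0 0 0 0 0 -0.3 85" --pt "0 0 0 0 0 -1 85" --pt "0 0 0 0 0 -1 85" --pt "0 0 0 0 0 -1 85" --pt "0 0 0 0 0 -1 85" --pt "0 0 0 0 0 -1 85" --pt "0 0 0 0.5 0 -0.4 72"

```text
t: 50.4
tool_pos: [0.5711, -0.0609, 0.2318]
orientation: [2.169, 2.267, 0.004]
force: [0.1, 0.2, -0.9]
opening: 0.0806
gripper_force: 0.0
```

Call:
move_arm --pt "0 0 0 1 0 0 70" --pt "0 0 0 1 0 0 70" --pt "0 0 0 1 0 0 70" --pt "0 0 0 1 0 0 70" --pt "0 0 0 1 0 0 70" --pt "0 0 0 1 0 0 70" --pt "0 0 0 1 0 0 70" --pt "0 0 0 1 0 0 70" --pt "0 0 0 1 -0.1 0 70" --pt "0 0 0 1 -0.1 0 70"

```text
t: 51.4
tool_pos: [0.5524, 0.1913, 0.2274]
orientation: [-2.169, -2.272, 0.001]
force: [-0.4, 0.1, 0.6]
opening: 0.0699
gripper_force: 0.0
```

Call:
move_arm --pt "0 0 0 1 0 0 70" --pt "0 0 0 1 0 0 70" --pt "0 0 0 1 0 0 70" --pt "0 0 0 1 0 0 70" --pt "0 0 0 0.6 0 0 70" --pt "0 0 0 0.27 0 0 70" --pt "0 0 0 0 0 0.5 70" --pt "0 0 0 0 0 0.8 70" --pt "0 0 0 0 0 0 70" --pt "0 0 0 0 0 0 70"

```text
t: 52.4
tool_pos: [0.5473, 0.31, 0.1946]
orientation: [-2.171, -2.27, 0.003]
force: [-0.1, -0.9, 1.0]
opening: 0.0698
gripper_force: 0.0
```

Run:
```python
from h import *
to(.5484,.311,.126)
```

```text
pos [0.5473 0.31   0.1946] yaw 2.58 tilt [-0.0019 -0.0011] units [0.04 0.05 2.75] q [ 0.43  0.23  1.44 -0.    1.47  0.39]
```

Call:
move_arm --pt "0 0 0 0.04 0.05 0.6 70" --pt "0 0 0 0 0 1 70" --pt "0 0 0 0 0 0.6 70" --pt "0 0 0 0 0 0.3 70" --pt "0 0 0 0 0 0.2 70" --pt "0 0 0 0 0 0 70" --pt "0 0 0 0 0 0 70" --pt "0 0 0 0 0 0 70" --pt "0 0 0 0 0 0 70" --pt "0 0 0 0 0 0 70"

```text
t: 53.4
tool_pos: [0.5492, 0.3123, 0.1287]
orientation: [2.17, 2.272, 0.001]
force: [-0.8, 0.1, -0.3]
opening: 0.0703
gripper_force: 0.0
```

Run:
```python
from h import *
to(.5484,.311,.126)
```

```text
pos [0.5492 0.3123 0.1287] yaw 2.63 tilt [0.0008 0.0003] units [-0.05 -0.03  0.11] q [ 0.44  0.28  1.51 -0.    1.36  0.39]
```

Call:
move_arm --pt "0 0 0 -0.05 -0.03 0.08 70" --pt "0 0 0 0 0 0 70" --pt "0 0 0 0 0 0 40" --pt "0 0 0 0 0 0 40" --pt "0 0 0 0 0 0 40" --pt "0 0 0 0 0 0 40" --pt "0 0 0 0 0 -0.4 40" --pt "0 0 0 0 0 -0.8 40" --pt "0 0 0 0 0 -1 40" --pt "0 0 0 0 0 -1 40"

```text
t: 54.4
tool_pos: [0.5478, 0.3107, 0.207]
orientation: [-2.169, -2.272, 0.002]
force: [0.5, -0.1, -2.0]
opening: 0.0462
gripper_force: 35.0
```

Call:
move_arm --pt "0 0 0 -0.3 0 -0.6 40" --pt "0 0 0 -0.7 0 0 40" --pt "0 0 0 -1 0 0 40" --pt "0 0 0 -1 0 0 40" --pt "0 0 0 -1 0 0 40" --pt "0 0 0 -1 0 0 40" --pt "0 0 0 -1 0 0 40" --pt "0 0 0 -1 0 0 40" --pt "0 0 0 -1 0.1 0 40" --pt "0 0 0 -1 0.1 0 40"

```text
t: 55.4
tool_pos: [0.5624, 0.0839, 0.2193]
orientation: [-2.17, -2.27, 0.003]
force: [-0.3, -0.8, -2.0]
opening: 0.0465
gripper_force: 35.0
```

Call:
move_arm --pt "0 0 0 -1 0 0 40" --pt "0 0 0 -1 0 0 40" --pt "0 0 0 -0.7 0 0 40" --pt "0 0 0 -0.3 0 0 40" --pt "0 0 0 0 0 0.5 40" --pt "0 0 0 0 0 1 40" --pt "0 0 0 0 0 0.5 40" --pt "0 0 0 0 0 0 40" --pt "0 0 0 0 0 0 40" --pt "0 0 0 0 0 0 40"

```text
t: 56.4
tool_pos: [0.5677, 0.0118, 0.1722]
orientation: [2.168, 2.272, 0.002]
force: [0.2, -0.1, -3.2]
opening: 0.0467
gripper_force: 35.0
```

Run:
```python
from h import *
to(.5665,.0111,.126); s=read_state(); print(s['force'],s['opening'])
```

```text
pos [0.5677 0.0118 0.1722] yaw 2.67 tilt [ 0.0016 -0.0001] units [-0.03 -0.05  1.85] q [-0.07  0.08  1.65  0.    1.41 -0.12]
[ 0.17789532 -0.05586294 -3.19486332] 0.04667376410150874
```

Call:
move_arm --pt "0 0 0 -0.03 -0.05 0.5 40" --pt "0 0 0 0 0 0.6 40" --pt "0 0 0 0 0 0.3 40" --pt "0 0 0 0 0 0.15 40" --pt "0 0 0 0 0 0.1 40" --pt "0 0 0 0 0 0 40" --pt "0 0 0 0 0 0 40" --pt "0 0 0 0 0 0 40" --pt "0 0 0 0 0 0 40" --pt "0 0 0 0 0 0 40"

```text
t: 57.4
tool_pos: [0.566, 0.0107, 0.1302]
orientation: [2.17, 2.272, 0.001]
force: [0.2, -0.6, -1.9]
opening: 0.0463
gripper_force: 35.0
```

Run:
```python
from h import *
to(.5665,.0111,.126); s=read_state(); print(s['force'],s['opening'])
```

```text
pos [0.566  0.0107 0.1302] yaw 2.63 tilt [ 0.0005 -0.    ] units [0.02 0.02 0.17] q [-0.07  0.11  1.7   0.    1.34 -0.12]
[ 0.20349941 -0.57462075 -1.92200941] 0.04629417659559681
```

Call:
move_arm --pt "0 0 0 0.02 0.02 0.06 40" --pt "0 0 0 0 0 0.05 40" --pt "0 0 0 0 0 0.04 40" --pt "0 0 0 0 0 0.03 40" --pt "0 0 0 0 0 0 40" --pt "0 0 0 0 0 0 40" --pt "0 0 0 0 0 0 40" --pt "0 0 0 0 0 0 40" --pt "0 0 0 0 0 0 40" --pt "0 0 0 0 0 0 40"

```text
t: 58.4
tool_pos: [0.5664, 0.0112, 0.1261]
orientation: [2.169, 2.272, 0.0]
force: [-2.0, 0.3, 5.1]
opening: 0.0464
gripper_force: 35.0
```

Call:
move_arm --pt "0 0 0 0 0 0 65" --pt "0 0 0 0 0 0 70" --pt "0 0 0 0 0 0 70" --pt "0 0 0 0 0 -0.3 70" --pt "0 0 0 0 0 -1 70" --pt "0 0 0 0 0 -1 70" --pt "0 0 0 0 0 -1 70" --pt "0 0 0 0 0 -0.8 70" --pt "0 0 0 0.5 -0.1 0 65" --pt "0 0 0 1 -0.2 0 65"

```text
t: 59.4
tool_pos: [0.5574, 0.0481, 0.2282]
orientation: [2.172, 2.269, 0.001]
force: [1.2, 0.4, -0.0]
opening: 0.0651
gripper_force: 0.0
```

Call:
move_arm --pt "0 0 0 1 -0.2 0 65" --pt "0 0 0 1 -0.2 0 65" --pt "0 0 0 1 -0.2 0 65" --pt "0 0 0 1 -0.2 0 65" --pt "0 0 0 1 -0.2 0 65" --pt "0 0 0 1 -0.2 0 65" --pt "0 0 0 1 -0.2 0 65" --pt "0 0 0 1 -0.2 0 65" --pt "0 0 0 1 -0.2 0 65" --pt "0 0 0 1 -0.2 0 65"

```text
t: 60.4
tool_pos: [0.4941, 0.2972, 0.2264]
orientation: [-2.169, -2.272, 0.002]
force: [0.1, 0.2, 0.5]
opening: 0.0651
gripper_force: 0.0
```

Call:
move_arm --pt "0 0 0 1 -0.2 0 65" --pt "0 0 0 1 0 0 65" --pt "0 0 0 1 0 0 65" --pt "0 0 0 0.5 0 0.4 65" --pt "0 0 0 0 0 1 65" --pt "0 0 0 0 0 1 65" --pt "0 0 0 0 0 0.6 65" --pt "0 0 0 0 0 0 65" --pt "0 0 0 0 0 0 65" --pt "0 0 0 0 0 0 65"

```text
t: 61.4
tool_pos: [0.4874, 0.3833, 0.1545]
orientation: [2.17, 2.271, 0.004]
force: [0.0, 0.4, -0.2]
opening: 0.0651
gripper_force: 0.0
```

Run:
```python
from h import *
to(.486,.383,.106)
```

```text
pos [0.4874 0.3833 0.1545] yaw 2.62 tilt [0.002  0.0013] units [-0.01 -0.06  1.94] q [ 0.58  0.23  1.52 -0.    1.39  0.54]
```

Call:
move_arm --pt "0 0 0 -0.01 -0.06 0.6 65" --pt "0 0 0 0 0 0.7 65" --pt "0 0 0 0 0 0.4 65" --pt "0 0 0 0 0 0.2 65" --pt "0 0 0 0 0 0 65" --pt "0 0 0 0 0 0 65" --pt "0 0 0 0 0 0 65" --pt "0 0 0 0 0 0 65" --pt "0 0 0 0 0 0 65" --pt "0 0 0 0 0 0 65" --force 30

```text
t: 62.4
tool_pos: [0.4852, 0.3827, 0.1057]
orientation: [2.17, 2.272, 0.001]
force: [-0.4, 0.1, -0.3]
opening: 0.0652
gripper_force: 0.0
```

Run:
```python
from h import *
to(.486,.383,.106)
```

```text
pos [0.4852 0.3827 0.1057] yaw 2.63 tilt [0.0004 0.0003] units [ 0.01  0.03 -0.01] q [0.58 0.27 1.57 0.   1.31 0.54]
```

Call:
move_arm --pt "0 0 0 0.01 0.03 0 65" --pt "0 0 0 0 0 0 30" --pt "0 0 0 0 0 0 30" --pt "0 0 0 0 0 0 30" --pt "0 0 0 0 0 0 30" --pt "0 0 0 0 0 0 30" --pt "0 0 0 0 0 -0.4 30" --pt "0 0 0 0 0 -0.8 30" --pt "0 0 0 0 0 -1 30" --pt "0 0 0 0 0 -1 30"

```text
t: 63.4
tool_pos: [0.4854, 0.3826, 0.1862]
orientation: [-2.17, -2.272, 0.002]
force: [0.1, -0.3, -3.1]
opening: 0.0394
gripper_force: 30.0
```

Call:
move_arm --pt "0 0 0 -0.3 0.1 -0.6 30" --pt "0 0 0 -0.7 0.2 0 30" --pt "0 0 0 -1 0.2 0 30" --pt "0 0 0 -1 0.2 0 30" --pt "0 0 0 -1 0.3 0 30" --pt "0 0 0 -1 0.3 0 30" --pt "0 0 0 -1 0.3 0 30" --pt "0 0 0 -1 0.3 0 30" --pt "0 0 0 -1 0.2 0 30" --pt "0 0 0 -1 0.2 0 30"

```text
t: 64.4
tool_pos: [0.553, 0.158, 0.1984]
orientation: [-2.17, -2.27, 0.004]
force: [0.2, 0.3, -2.1]
opening: 0.0394
gripper_force: 30.0
```

Call:
move_arm --pt "0 0 0 -1 0.2 0 30" --pt "0 0 0 -0.9 0.1 0 30" --pt "0 0 0 -0.5 0 0 30" --pt "0 0 0 -0.2 0 0 30" --pt "0 0 0 0 0 0.5 30" --pt "0 0 0 0 0 1 30" --pt "0 0 0 0 0 0.5 30" --pt "0 0 0 0 0 0 30" --pt "0 0 0 0 0 0 30" --pt "0 0 0 0 0 0 30"

```text
t: 65.4
tool_pos: [0.5648, 0.0966, 0.1515]
orientation: [2.168, 2.272, 0.002]
force: [-0.1, -0.1, -3.0]
opening: 0.0395
gripper_force: 30.0
```

Run:
```python
from h import *
to(.5627,.0951,.106); s=read_state(); print(s['force'],s['opening'])
```

```text
pos [0.5648 0.0966 0.1515] yaw 2.67 tilt [0.0016 0.0002] units [-0.06 -0.09  1.82] q [0.08 0.11 1.66 0.   1.38 0.03]
[-0.1486896  -0.05761774 -2.9977669 ] 0.03949651874833255
```

Call:
move_arm --pt "0 0 0 -0.06 -0.09 0.5 30" --pt "0 0 0 0 0 0.6 30" --pt "0 0 0 0 0 0.3 30" --pt "0 0 0 0 0 0.15 30" --pt "0 0 0 0 0 0.1 30" --pt "0 0 0 0 0 0 30" --pt "0 0 0 0 0 0 30" --pt "0 0 0 0 0 0 30" --pt "0 0 0 0 0 0 30" --pt "0 0 0 0 0 0 30"

```text
t: 66.4
tool_pos: [0.5621, 0.0946, 0.1094]
orientation: [2.169, 2.272, 0.001]
force: [0.2, 0.6, -3.2]
opening: 0.0396
gripper_force: 30.0
```

Run:
```python
from h import *
to(.5627,.0951,.106); s=read_state(); print(s['force'],s['opening'])
```

```text
pos [0.5621 0.0946 0.1094] yaw 2.64 tilt [0.0005 0.    ] units [0.02 0.02 0.14] q [0.08 0.14 1.7  0.   1.3  0.03]
[ 0.23811508  0.55669358 -3.20482951] 0.03962508852891225
```

Call:
move_arm --pt "0 0 0 0.02 0.02 0.05 30" --pt "0 0 0 0 0 0.05 30" --pt "0 0 0 0 0 0.03 30" --pt "0 0 0 0 0 0.03 30" --pt "0 0 0 0 0 0 30" --pt "0 0 0 0 0 0 30" --pt "0 0 0 0 0 0 30" --pt "0 0 0 0 0 0 30" --pt "0 0 0 0 0 0 30" --pt "0 0 0 0 0 0 30"

```text
t: 67.4
tool_pos: [0.5624, 0.0951, 0.1053]
orientation: [2.17, 2.272, 0.0]
force: [-0.9, 0.1, 0.6]
opening: 0.0395
gripper_force: 30.0
```

Light contact (the force went from −3.2 to +0.6 N). Releasing and backing off to the left for a final look.

Call:
move_arm --pt "0 0 0 0 0 0.02 30" --pt "0 0 0 0 0 0 30" --pt "0 0 0 0 0 0 60" --pt "0 0 0 0 0 0 65" --pt "0 0 0 0 0 0 65" --pt "0 0 0 0 0 -0.3 65" --pt "0 0 0 0 0 -1 65" --pt "0 0 0 0 0 -1 65" --pt "0 0 0 0 0 -1 65" --pt "0 0 0 0 0 -1 65"

```text
t: 68.4
tool_pos: [0.5625, 0.0951, 0.2138]
orientation: [2.17, 2.272, 0.001]
force: [-0.4, 0.4, 0.2]
opening: 0.0648
gripper_force: 0.0
```

Call:
move_arm --pt "0 0 0 0.5 -0.3 -0.7 65" --pt "0 0 0 1 -0.4 0 65" --pt "0 0 0 1 -0.4 0 65" --pt "0 0 0 1 -0.4 0 65" --pt "0 0 0 1 -0.4 0 65" --pt "0 0 0 1 -0.4 0 65" --pt "0 0 0 1 -0.4 0 65" --pt "0 0 0 1 -0.4 0 65" --pt "0 0 0 1 -0.4 0 65" --pt "0 0 0 1 -0.4 0 65"

```text
t: 69.4
tool_pos: [0.4537, 0.3289, 0.2304]
orientation: [2.17, 2.272, 0.001]
force: [-0.7, -0.1, 0.4]
opening: 0.0648
gripper_force: 0.0
```

Call:
move_arm --pt "0 0 0 1 -0.4 0 65" --pt "0 0 0 1 -0.4 0 65" --pt "0 0 0 1 -0.4 0 65" --pt "0 0 0 1 -0.4 0 65" --pt "0 0 0 1 -0.4 0 65" --pt "0 0 0 1 -0.4 0 65" --pt "0 0 0 0.5 0 0 65" --pt "0 0 0 0 0 0 65" --pt "0 0 0 0 0 0 65" --pt "0 0 0 0 0 0 65"

```text
t: 70.4
tool_pos: [0.3874, 0.4864, 0.2297]
orientation: [2.171, 2.27, -0.0]
force: [-0.1, -0.6, 0.4]
opening: 0.065
gripper_force: 0.0
```

Run:
```python
from h import *
c=cam('top'); save(c,'t9.png'); P=cloud(c); z=P[...,2]
u=np.arange(640)[None]+0*z.astype(int); v=np.arange(480)[:,None]+0*u
for n,(x,y,h) in dict(sq=(278,266,.123),tall=(326,262,.148),jar=(372,262,.103)).items():
    m=(abs(u-x)<28)&(abs(v-y)<28)&(abs(z-h)<.008)
    (a,b),r=cv2.minEnclosingCircle(np.c_[u[m],v[m]].astype(np.float32)); print(n,m.sum(),onplane(c,[(a,b)],h),(a,b),P[m].mean(0))
```

```text
sq 433 [[0.56047406 0.0950924  0.123     ]] (277.23565673828125, 267.0955505371094) [0.56083285 0.09489249 0.12316966]
tall 603 [[0.56540917 0.01070731 0.148     ]] (326.1612854003906, 262.32257080078125) [0.56555633 0.01079908 0.14823745]
jar 915 [[ 0.5692464  -0.07277996  0.103     ]] (372.8985290527344, 262.3355407714844) [ 0.5691313  -0.07279382  0.10319097]
```

View pics/t9.png

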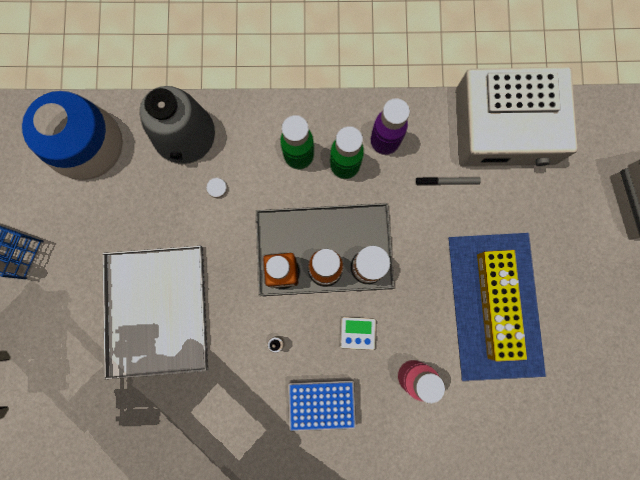

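All three containers are back within 2 mm of where they started (caps at 277,267; 326,262; 373,262). The rack is centred on the pad at (503,305), the timer (358,333) and dropper (276,344) haven't moved, and the robot is clear. Handing in.

```bash
python3 -c "
from plant import close_job
print(close_job())"
```

```text
the job is handed in; nothing more can be done
None
```

The job is done and handed in at about 70 s: the rack is centred lengthways on the blue pad, all three containers are back on their own spots to within about 2 mm, and the timer and dropper bottle were not moved.

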